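# Put the oil filter in the parts case and close its sliding door

## Robot

A 6-joint arm with a two-finger parallel gripper is mounted at the origin on the work surface. World frame = base frame: x ahead of the robot, y to its left, z up, the work surface at z = 0. Lengths are in mm, angles in rad, forces in N, time in s.
With the tool pointing down it reaches from about 400 to 825 mm from the base axis. Payload 7 kg.
Tool frame: the origin (TCP) lies at the very end of the fingers, on their centre line; the grasp point (between the pads) lies 19 mm behind it; z points along the fingers, y is the line along which they close (so a half turn about z gives the same grasp; the last joint's range is limited). The gripper opens to 88 mm and grips with 3 to 60 N. Pads are 19 mm wide; open, the fingers measure 130 mm over their backs; the gripper's body (78 mm by 193 mm) begins 47 mm behind the grasp point.
Start: joints at [1.557, 0.359, 0.012, 0, -1.224, -0.288], TCP at [200.645, 644.466, 226.561] pointing down, gripper open.
Joint ranges: [-3.07, 3.07], [-1.43, 2.12], [-1.02, 1.25], [-3.03, 1.67], [-3.05, -0], [-3.03, 3.03]. Speed limits (rad/s): [2.39, 2.39, 3.01, 3.14, 3.14, 3.14].

## Interface

Orientations are given as a unit quaternion [x, y, z, w].
In Python, from plant import bot gives the robot as it stands. Calls block until the motion is done:
- bot.move_ptp(position, orientation): joint-space move of the TCP to a pose.
- bot.line_to(position, velocity=150, ori=None): straight line of the TCP; ori=None keeps the orientation; velocity is the mean speed in mm/s.
- bot.move_joints(angles): joint-space move.
- bot.move_gripper(opening, force=None): finger opening in mm; force is the grip in N (None keeps the last); returns when the fingers have stopped.
- bot.pause(seconds).
- bot.solve_ik(position, orientation): joint angles nearest the present ones, or None.
- bot.read_state(): the state.
- bot.camera(name): name is "scene" or "top"; returns the picture (384x512x3 uint8, red, green, blue); there is no depth.
- bot.get_calibration(name): a dict with "fx", "fy", "cx", "cy" (pixels), "view" (4x4, takes a point from world to camera coordinates). Camera axes: x right, y up, looking along -z (the intrinsics and any distortion apply to the point x, -y, -z); pixel columns grow to the right and rows downward; lengths in mm; the calibration is good to about 2 mm. A picture is of the moment at which its call begins. get_calibration takes no time and is no camera call.
A pose or a line that the arm cannot do raises bot.Unreachable and nothing moves.
- bot.close_job(): hands the job in; it is judged then, once.
The state is a dict: "t": time; "joint_pos": joint angles; "qvel": joint speeds; "tau": joint torques, N m; "tcp_pos": TCP position; "eef_rot": TCP orientation; "contact_force": force on the tool from outside, world axes, zero at the start; "moment": the same for the moment, N m; "width": finger opening in mm; "finger_force": force on a finger pad.
Only numpy, scipy, OpenCV 4.12 (cv2) and the standard library are available. Lean on these libraries where they do the work, as an engineer would, in place of code of your own. Each camera call takes 0.05 s, during which the arm holds its last target. There are 200 camera calls.

## Task

Stand the small white oil filter upright in the open part of the aluminium parts case, setting it down rather than dropping it. Then push the sliding door by its upright fin along its track until it closes against the rubber buffer of the frame and the sprung catch snaps past and keeps it shut by itself; the catch takes a push of about 12 N, and never load the door with more than 22 N. Leave the other things on the counter and in the case where they are, upright.

Things in the scene. Friction and masses are not known exactly. Their poses are not given: they have to be found in the camera images.
- filter_mid (a point): centre (27 mm up) of the loose oil filter: smooth upright white cylinder, 50 mm in diameter, 54 mm tall, chamfered above 46 mm, small dark hole in its top, about 0.2 kg; its z axis points up. It stands on the counter, in front of the case to its left or right
- case: fixed aluminium parts case, 230 (its x) x 430 (its y) x 80 mm high; origin: centre of its underside, on the counter; x points away from the robot, y along the door's track in the closing direction. Walls 8 mm. A fixed grey cover closes case y -207 to +15 mm; the rest is open at the top. Guide rails on both long rims reach 92 mm above the counter
- case_floor (a point): a point on the inner floor of the case (8 mm above the counter) in its open half, at case x -30, y +120 mm: a free place for the filter. Axes as the case. The open half spans case x -107 to +107 and y +15 to +207 mm; the pulled-back door overhangs it up to y +33 mm at most
- strike_mid (a point): middle setting of the frame's strike bar, a dark steel bar across the +y end of the case (top 98 mm, its catch plate 105 mm above the counter): where the free buffer face would be (case y +190 mm, 88 mm up). Fixed mark on the case: the bar with buffer and catch is really screwed on up to 15 mm nearer or farther, which is not told
- door (a joint): sliding door, m along the track, growing as it opens (towards case -y); 0.15 to 0.18 at the start. At value q its panel (200 x 200 x 6 mm, top 88 mm above the counter) spans case y -17 - q to 183 - q (mm). It needs 1.5 N to slide, plus 12 N per m/s. Its edge meets the buffer at q between -22 and +8 mm, by the bar's setting; the track itself ends at -45 mm
- fin (a point): centre of the upright dark steel fin across the middle of the door: 70 mm (case x) x 12 mm (case y) x 40 mm high, from 88 to 128 mm above the counter, at case x 0, y 83 mm - q. Rigid with the door; push its -y face or pinch it from above
- buffer (a joint): how far the door has pressed in the frame's rubber buffer, in m: 0 free, 0.008 solid; 0.3 N per mm. The door's nib meets the sprung catch 7 mm before the buffer; passing it takes 9 to 12 N in all. About as the edge meets it the catch goes over centre (the push drops), draws the door in and holds it: the reading then stays near 0.007
- carton: loose cardboard carton 55 x 75 x 45 mm, origin: centre of its underside; bystander, on the counter in front of the case to its left or right
- tin: loose tin 72 mm in diameter, 50 mm tall, origin: centre of its underside; bystander, on the counter in front of the case
- bearing: loose steel bearing lying in the open half of the case near its far wall, 48 mm in diameter, 14 mm high, origin: centre of its underside; bystander
- wrench: loose wrench lying on the counter to the right of the case, origin under its middle; bystander
- oil: loose white oil bottle 70 mm in diameter, 190 mm tall, on the counter to the left of the case, origin: centre of its underside; bystander
- sprocket: loose dark sprocket 72 mm in diameter with a hub, 22 mm high, on the counter to the right of the case, origin: centre of its underside; bystander

How it is judged:
By the outcome, as a careful person would: the job done as asked, in the order asked, and still so for the second after the job is handed in, with the robot touching nothing.
It also fails if it takes over 64 s, if anything falls off the work surface, if the arm or the gripper's body presses on something with over 40 N, if the wrist force passes 120 N, or if a joint passes its speed limit or range.

## Working session

There is one attempt and no reset: what is moved stays moved. The work goes in short steps, each a Python script; the robot and the scene stay as the last script left them, time stands still between calls to the robot, and variables do not carry over. Pictures are saved under pics/ and viewed, at most 10 in all, crops included, and the job is handed in when it is done.

```bash
ls; mkdir -p pics; python3 - <<'E'
from plant import bot
import cv2
for n in("scene","top"):
    im=bot.camera(n); cv2.imwrite(f"pics/{n}0.png",cv2.resize(im[:,:,::-1],(800,600),interpolation=cv2.INTER_CUBIC))
    print(n,bot.get_calibration(n))
s=bot.read_state();print(s)
E
```

```text
pics
scene {'fx': 369.4384454583286, 'fy': 369.4384454583286, 'cx': 253.60564797143016, 'cy': 190.10491872894602, 'view': array([[-5.08171010e-01,  8.61104445e-01,  1.61666372e-02,
         3.22937730e+02],
       [-7.33749434e-01, -4.42690174e-01,  5.15400018e-01,
         3.21891030e+02],
       [ 4.50970057e-01,  2.50049087e-01,  8.56797212e-01,
        -1.30765930e+03],
       [ 0.00000000e+00,  0.00000000e+00,  0.00000000e+00,
         1.00000000e+00]])}
top {'fx': 480.74667797525166, 'fy': 480.74667797525166, 'cx': 260.84819440991487, 'cy': 186.59117643228052, 'view': array([[ 2.36821379e-02, -9.99715411e-01,  2.87269534e-03,
        -7.06901102e+01],
       [ 9.85038948e-01,  2.38249116e-02,  1.70677015e-01,
        -5.36324586e+02],
       [-1.70696884e-01, -1.21227983e-03,  9.85322843e-01,
        -1.31002163e+03],
       [ 0.00000000e+00,  0.00000000e+00,  0.00000000e+00,
         1.00000000e+00]])}
{'t': 0.1, 'joint_pos': array([ 1.55707121e+00,  3.59303092e-01,  1.11558606e-02, -2.63234688e-04,
       -1.22410433e+00, -2.88073957e-01]), 'qvel': array([ 0.00161161, -0.00201748,  0.00270689,  0.0027214 ,  0.00028158,
       -0.00139118]), 'tau': array([-1.08402783e-03, -5.84161377e+01,  2.93752563e+01,  7.01543793e+00,
        1.01608696e-02, -5.58239594e-05]), 'tcp_pos': array([200.56485779, 644.06333115, 225.73475651]), 'eef_rot': array([ 9.88629246e-01, -1.50371769e-01, -2.30937163e-05,  7.37703600e-04]), 'contact_force': array([-0.8803971 ,  0.23469264, -0.30608977]), 'moment': array([-0.02515841, -0.02392195,  0.01437023]), 'finger_force': 0.0, 'width': 87.70574643917779}
```

View pics/top0.png

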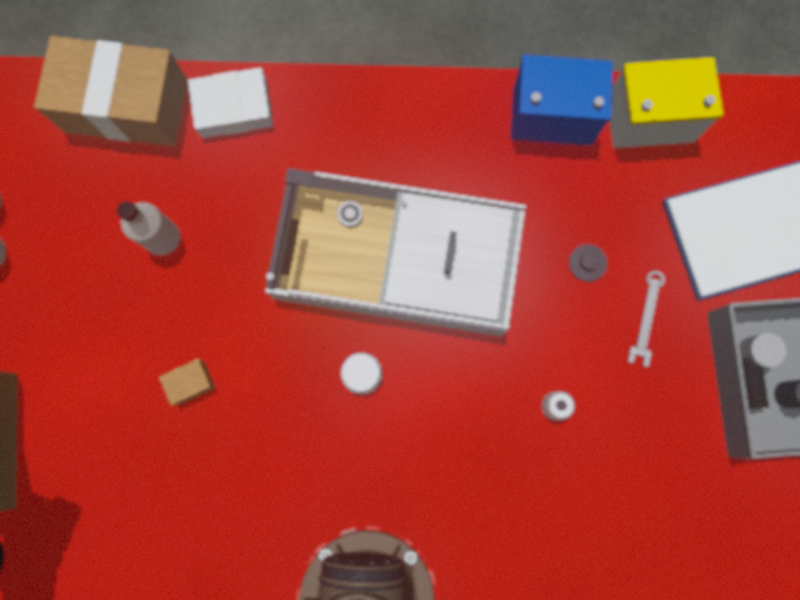

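View pics/scene0.png

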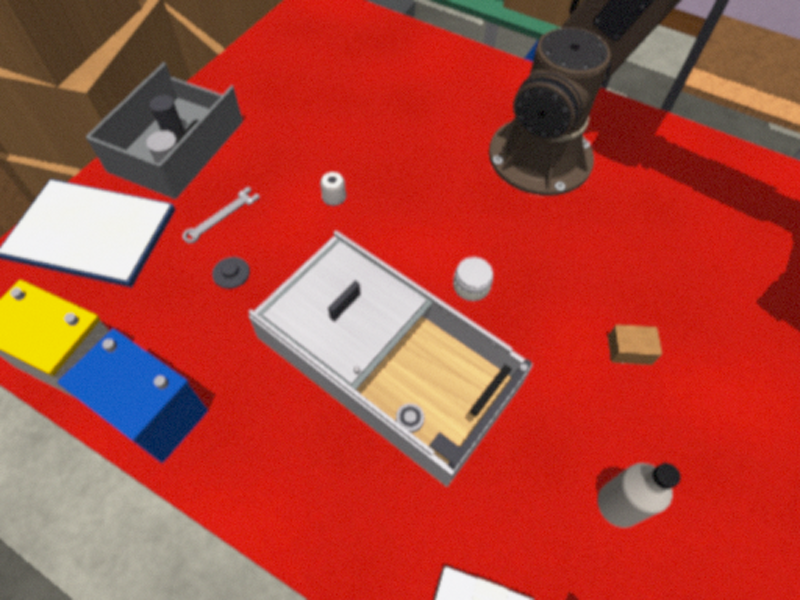

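The top view shows the filter top at about (560,405). The case corners are about (290,172), (525,206), (508,330) and (268,293), with the fin near (450,255) and the open half on the left (+y world). I'll enlarge to measure.

```bash
cat > h.py <<'E'
import numpy as np, cv2
from plant import bot
def ray(n,u,v,z):
    c=bot.get_calibration(n);V=c["view"];R,t=V[:3,:3],V[:3,3]
    d=R.T@np.array([(u-c["cx"])/c["fx"],-(v-c["cy"])/c["fy"],-1]);o=-R.T@t
    return o+d*(z-o[2])/d[2]
def proj(n,p):
    c=bot.get_calibration(n);q=c["view"][:3,:3]@np.array(p)+c["view"][:3,3]
    return np.array([c["cx"]+c["fx"]*q[0]/-q[2],c["cy"]+c["fy"]*-q[1]/-q[2]])
def crop(n,u,v,w,h,k,name):
    im=bot.camera(n)[v:v+h,u:u+w,::-1]
    cv2.imwrite(f"pics/{name}.png",cv2.resize(im,None,fx=k,fy=k,interpolation=cv2.INTER_CUBIC))
E
python3 - <<'E'
from h import *
a=bot.camera("top")[:,:,::-1]
A=cv2.resize(a[105:220,165:345],None,fx=4,fy=4,interpolation=cv2.INTER_CUBIC)
f=cv2.resize(a[240:280,340:380],None,fx=3,fy=3,interpolation=cv2.INTER_CUBIC)
o=np.zeros((590,720,3),np.uint8);o[:460]=A;o[465:585,:120]=f
s=bot.camera("scene")[:,:,::-1]
o[465:585,150:270]=cv2.resize(s[100:140,193:233],None,fx=3,fy=3,interpolation=cv2.INTER_CUBIC)
cv2.imwrite("pics/c1.png",o)
for p in[(290,172),(525,206),(508,330),(268,293)]:print(ray("top",p[0]/1.5625,p[1]/1.5625,86).round(0))
# filter via scene/top, colour segmentation
for n,(u,v,w,h) in dict(top=(335,235,50,50),scene=(190,95,45,45)).items():
    im=bot.camera(n)[v:v+h,u:u+w].astype(int)
    m=(im[:,:,1]>90)
    y,x=np.nonzero(m);print(n,m.sum(),x.min()+u,x.max()+u,y.min()+v,y.max()+v,x.mean()+u,y.mean()+v)
print(ray("top",560.5/1.5625,405/1.5625,54),ray("scene",332/1.5625,180/1.5625,54))
E
```

```text
[744. 159.  86.]
[ 691. -264.   86.]
[ 467. -234.   86.]
[522. 186.  86.]
top 315 347 367 250 268 357.26349206349204 258.9714285714286
scene 285 205 220 109 130 212.66666666666666 119.86315789473684
[ 341.51914934 -330.19356554   54.        ] [ 345.14991426 -325.83206348   54.        ]
```

View pics/c1.png

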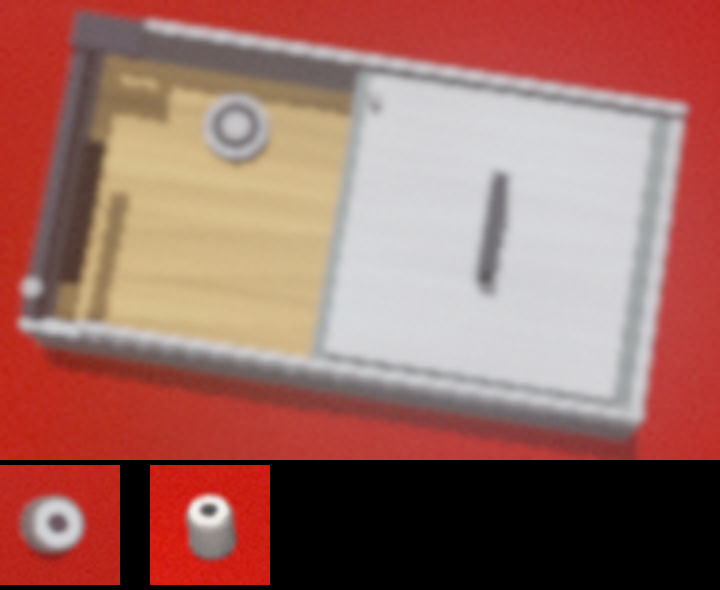

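The crop shows the case's +y (left) end with the strike bar at x≈30–80, the bearing at (236,127), the fin top from (500,175) to (487,290), and the case corners. Next I'll fit the case pose and the door value using both cameras.

```bash
python3 - <<'E'
from h import *
from scipy.optimize import least_squares
T=lambda x,y:(164.6+x/4,104.6+y/4); S=lambda x,y:((x-.3)/1.5625,(y-.3)/1.5625)
ob=[("top",T(685,106),(115,-215,90)),("top",T(641,412),(-115,-215,90)),("top",T(22,325),(-115,215,92)),("top",T(77,14),(115,215,98)),
("scene",S(337,234),(-115,-215,90)),("scene",S(250,313),(115,-215,90)),("scene",S(449,472),(115,215,98)),("scene",S(530,362),(-115,215,98))]
fin=[("top",T(501,173),(35,83,128)),("top",T(486,278),(-35,83,128)),("scene",S(331,308),(35,83,128)),("scene",S(359,284),(-35,83,128))]
def W(p,l):
    c,s=np.cos(p[2]),np.sin(p[2]);return np.array([p[0]+c*l[0]-s*l[1],p[1]+s*l[0]+c*l[1],l[2]])
def res(p):
    r=[proj(n,W(p,l))-uv for n,uv,l in ob]+[proj(n,W(p,(l[0],l[1]-p[3],l[2])))-uv for n,uv,l in fin]
    return np.ravel(r)
r=least_squares(res,[600,-40,-.13,160],x_scale=[100,100,.1,100],loss='soft_l1')
print(r.x,res(r.x).reshape(-1,2).round(1).tolist())
p=r.x
fo=[("top",(358.6,258.7)),("scene",(212,114.7))]
g=least_squares(lambda q:np.ravel([proj(n,(q[0],q[1],54))-uv for n,uv in fo]),[343,-328]);print(g.x,g.fun)
print("floor",W(p,(-30,120,8)),"fin",W(p,(0,83-p[3],108)),"bearing",ray("top",*T(236,127),22),'want closed fin',W(p,(0,83+7,108)))
print("reach filt",np.hypot(*g.x))
# strike bar inner edge candidates
for x,y,z in[(100,60,98),(82,280,88),(103,145,88),(35,320,98),(93,50,98)]:
    w=ray("top",*T(x,y),z)-[p[0],p[1],0];c,s=np.cos(p[2]),np.sin(p[2]);print((x,y,z),c*w[0]+s*w[1],-s*w[0]+c*w[1])
E
```

```text
[ 6.11060036e+02 -3.47775428e+01 -1.42726393e-01  1.75771804e+02] [[0.3, -0.7], [-0.5, 3.7], [-1.8, -0.7], [0.3, -3.3], [-0.2, -3.4], [-2.3, -0.9], [1.4, -0.6], [2.8, -1.6], [-0.6, -0.5], [-1.0, -1.6], [-0.9, 0.2], [-1.0, -2.2]]
[ 343.19126897 -329.39660125] [-0.17811585 -0.12491576 -0.10307991 -0.3250564 ]
floor [598.43415685  88.2695506    8.        ] fin [ 597.86395993 -126.60603038  108.        ] bearing [688.49834838  54.62544231  22.        ] want closed fin [623.86184355  54.30732528 108.        ]
reach filt 475.6914630425053
(100, 60, 98) 75.31405247033142 191.85604683444154
(82, 280, 88) -77.9310206152981 176.13922618799174
(103, 145, 88) 18.292644157502544 180.12652896140864
(35, 320, 98) -112.06676381272712 200.3542186607593
(93, 50, 98) 81.60212992693532 198.02877313028554
```

```bash
cat >> h.py <<'E'
from scipy.spatial.transform import Rotation as Ro
def down(yaw):  # tool z down, tool y along world yaw
    y=np.array([np.cos(yaw),np.sin(yaw),0]);z=np.array([0,0,-1.]);return Ro.from_matrix(np.c_[np.cross(y,z),y,z]).as_quat()
def rep(l=""):
    s=bot.read_state();print(l,round(s["t"],2),s["tcp_pos"].round(1),s["contact_force"].round(1),round(s["width"],1),round(s["finger_force"],1))
def W(p,l):
    c,s=np.cos(p[2]),np.sin(p[2]);return np.array([p[0]+c*l[0]-s*l[1],p[1]+s*l[0]+c*l[1],l[2]])
E
python3 - <<'E'
from h import *
from scipy.optimize import least_squares
T=lambda x,y:(164.6+x/4,104.6+y/4); S=lambda x,y:((x-.3)/1.5625,(y-.3)/1.5625)
ob=[("top",T(685,106),(1,-1,90)),("top",T(641,412),(-1,-1,90)),("top",T(22,325),(-1,1,92)),("top",T(77,14),(1,1,98)),
("scene",S(337,234),(-1,-1,90)),("scene",S(250,313),(1,-1,90)),("scene",S(449,472),(1,1,98)),("scene",S(530,362),(-1,1,98))]
fin=[("top",T(501,173),(35,83,128)),("top",T(486,278),(-35,83,128)),("scene",S(331,308),(35,83,128)),("scene",S(359,284),(-35,83,128))]
def res(p):
    return np.ravel([proj(n,W(p,(l[0]*p[4],l[1]*p[5],l[2])))-uv for n,uv,l in ob]+[proj(n,W(p,(l[0],l[1]-p[3],l[2])))-uv for n,uv,l in fin])
r=least_squares(res,[600,-40,-.13,160,115,215],x_scale=[100,100,.1,100,100,100],loss='soft_l1')
print(r.x,res(r.x).reshape(-1,2).round(1).tolist(),W(r.x,(-30,120,8)))
for yaw in(-.142,-.142+np.pi):
    for P in([343,-329,150],[598,88,150],[600,-140,150]): 
        for k in(0,np.pi/2):
            j=bot.solve_ik(P,down(yaw+k));print(round(yaw+k,2),P,None if j is None else np.round(j,2))
E
```

```text
[ 6.11702303e+02 -3.46244372e+01 -1.38740271e-01  1.76027193e+02
  1.10336891e+02  2.11608787e+02] [[-1.3, 0.1], [-1.4, 1.3], [-0.2, -2.1], [0.9, -1.5], [-0.8, -1.6], [-0.3, -0.9], [1.7, -3.1], [0.7, -1.2], [-0.6, -0.9], [-0.9, -1.9], [-1.1, 0.5], [-1.3, -2.0]] [598.58604477  88.37135046   8.        ]
-0.14 [343, -329, 150] [-0.35  0.1  -0.52  0.   -0.95 -2.93]
1.43 [343, -329, 150] [-0.35  0.1  -0.52  0.   -0.95 -1.36]
-0.14 [598, 88, 150] [ 0.47  0.3  -0.25  0.   -1.01  2.53]
1.43 [598, 88, 150] [ 0.47  0.3  -0.25  0.   -1.01 -2.18]
-0.14 [600, -140, 150] [ 0.09  0.32 -0.23  0.   -1.02  2.91]
1.43 [600, -140, 150] [ 0.09  0.32 -0.23  0.   -1.02 -1.8 ]
3.0 [343, -329, 150] [-0.35  0.1  -0.52  0.   -0.95  0.21]
4.57 [343, -329, 150] [-0.35  0.1  -0.52  0.   -0.95  1.78]
3.0 [598, 88, 150] [ 0.47  0.3  -0.25  0.   -1.01 -0.61]
4.57 [598, 88, 150] [ 0.47  0.3  -0.25  0.   -1.01  0.96]
3.0 [600, -140, 150] [ 0.09  0.32 -0.23  0.   -1.02 -0.23]
4.57 [600, -140, 150] [ 0.09  0.32 -0.23  0.   -1.02  1.34]
```

```bash
python3 - <<'E'
from h import *
q=down(np.pi-.139)
bot.move_ptp([343,-329,200],q);rep("above")
bot.line_to([343,-329,90],200)
bot.camera("top")
s=np.hstack([cv2.resize(bot.camera("top")[225:300,310:410,::-1],None,fx=4,fy=4,interpolation=cv2.INTER_CUBIC),cv2.resize(bot.camera("scene")[75:150,165:265,::-1],None,fx=4,fy=4,interpolation=cv2.INTER_CUBIC)])
cv2.imwrite("pics/g.png",s);rep("low")
E
```

```text
above 3.73 [ 343.5 -328.7  200. ] [-0.3 -0.1  1.2] 87.5 0.0
low 4.58 [ 344.  -329.4   91.3] [ 0.6  0.2 -0.5] 87.5 0.0
```

View pics/g.png

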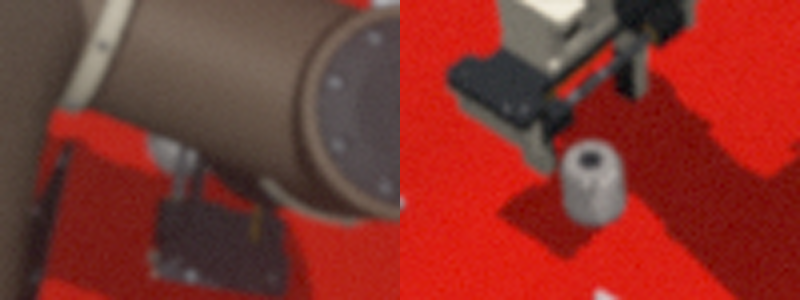

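The scene crop shows the fingertips at raw (200,116) and (225,99), straddling the filter. Their midpoint (212.5,107.5) is where the TCP should project, so I'll grasp.

```bash
python3 - <<'E'
from h import *
print(proj("scene",(344,-329.4,91.3)))
bot.line_to([343,-329,22],90);rep("down")
bot.move_gripper(40,25);rep("grip")
bot.line_to([343,-329,40],60);rep("lift")
bot.line_to([343,-329,190],200);rep("up")
E
```

```text
[210.79179595 106.30749633]
down 5.49 [ 343.3 -329.2   22.4] [-0.4  0.2  0.6] 87.9 0.0
grip 6.2 [ 343.  -329.    22.1] [-1.1  0.9  1.9] 49.0 25.0
lift 6.65 [ 343.3 -329.1   40.5] [ 0.4 -0.2 -2.3] 49.1 25.0
up 7.55 [ 342.2 -328.5  188.7] [-0.4  0.3 -2.6] 49.2 25.0
```

```bash
python3 - <<'E'
from h import *
p=[611.7,-34.6,-.139]
a=W(p,(-30,120,190)); bot.move_ptp(a,down(np.pi-.139));rep("over")
a[2]=115;bot.line_to(a,150)
A=[cv2.resize(bot.camera("top")[90:230,150:300,::-1],(400,373),interpolation=cv2.INTER_CUBIC),cv2.resize(bot.camera("scene")[180:320,200:350,::-1],(400,373),interpolation=cv2.INTER_CUBIC)]
cv2.imwrite("pics/p.png",np.hstack(A));rep("hover");print(proj("top",W(p,(-30,120,92))),proj("scene",W(p,(-30,120,115))))
E
```

```text
over 9.33 [598.4  87.4 190. ] [ 0.4 -0.1 -3.6] 49.2 25.0
hover 10.08 [599.6  88.5 116.5] [-0.3  0.1 -3.6] 49.3 25.0
[208.24226766 160.71310556] [292.56861521 229.26393345]
```

View pics/p.png

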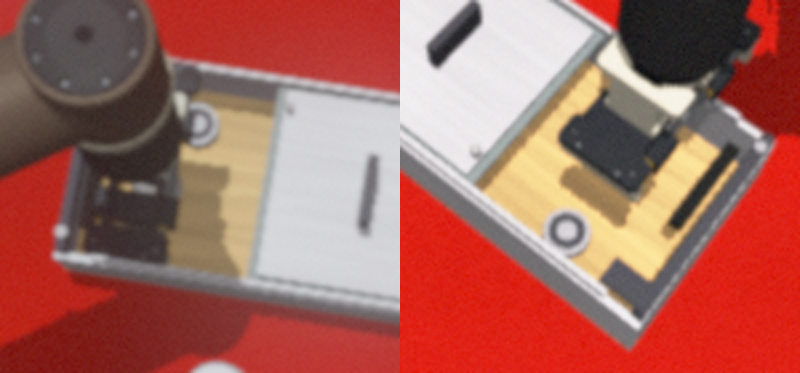

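The scene crop shows the gripper body over the open floor, between the door edge and the black buffer at about (705,188). The bearing is clear at (567,230). Lowering until contact.

```bash
python3 - <<'E'
from h import *
p=[611.7,-34.6,-.139]
a=W(p,(-30,120,40)); bot.line_to(a,60);bot.pause(.1);rep("40")
f0=bot.read_state()["contact_force"][2]
for z in np.arange(36,26.5,-1):
    a[2]=z;bot.line_to(a,15);s=bot.read_state();print(z,s["tcp_pos"].round(1),s["contact_force"].round(1),round(s["t"],2))
    if s["contact_force"][2]-f0>3: break
E
```

```text
40 11.58 [598.9  88.5  40.5] [-0.2 -0.  -1.9] 48.7 25.0
36.0 [598.5  88.4  35.8] [-0.3  0.1 -3. ] 12.0
35.0 [598.6  88.4  34.9] [-0.2  0.1 -2.4] 12.25
34.0 [598.5  88.4  33.9] [-0.6  0.2 -2. ] 12.5
33.0 [598.6  88.4  32.9] [-0.  -0.2 -2.2] 12.75
32.0 [598.6  88.4  31.9] [-0.7 -0.1 -2.7] 13.0
31.0 [598.5  88.3  30.9] [-0.   0.8 -3.9] 13.25
30.0 [598.7  88.4  30.1] [ 0.1 -0.6 -1.2] 13.5
29.0 [598.8  88.4  30.1] [-3.1 -0.6  8. ] 13.75
```

```bash
python3 - <<'E'
from h import *
p=[611.7,-34.6,-.139]
a=W(p,(-30,120,30)); bot.line_to(a,15);rep()
bot.move_gripper(66);rep("open")
a[2]=90;bot.line_to(a,80);a[2]=200;bot.line_to(a,200)
q=176
b=W(p,(0,83-q-45,190));bot.move_ptp(b,down(np.pi-.139));bot.move_gripper(0,20);rep("behind fin")
A=[cv2.resize(bot.camera("top")[90:230,150:350,::-1],(560,392),interpolation=cv2.INTER_CUBIC)[:, :400],cv2.resize(bot.camera("scene")[180:320,200:343,::-1],(400,392),interpolation=cv2.INTER_CUBIC)]
cv2.imwrite("pics/r.png",np.hstack(A))
E
```

```text
14.0 [598.7  88.5  30.1] [-1.8  0.8  1.3] 49.0 25.0
open 14.56 [598.6  88.4  30. ] [-0.4 -0.2  0.7] 65.9 0.0
behind fin 18.33 [ 592.6 -171.3  190. ] [ 0.5  0.2 -0.4] 0.3 0.0
```

View pics/r.png

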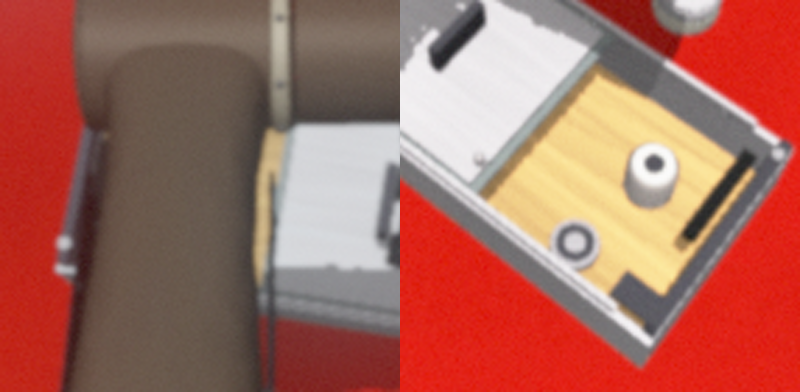

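The filter stands upright at (650,178) in the scene crop, well clear of the bearing. Now I'll go down behind the fin and push.

```bash
python3 - <<'E'
from h import *
p=[611.7,-34.6,-.139]; d=-np.array([-np.sin(p[2]),np.cos(p[2]),0])
F=lambda:bot.read_state()["contact_force"]
y=83-176-45
bot.line_to(W(p,(0,y,98)),100);bot.pause(.1);rep("low");f0=np.mean([F()@d for _ in range(3)])
y+=20;bot.line_to(W(p,(0,y,98)),40)
while y<-93+10:
    y+=2;bot.line_to(W(p,(0,y,98)),12);f=F()@d-f0
    if f>1.2: 
        y+=1.5;bot.line_to(W(p,(0,y,98)),12);g=F()@d-f0;print(y,f,g)
        if g>.8: break
rep("contact y=%.1f"%y)
open("y.txt","w").write(f"{y} {f0}")
E
```

```text
low 19.6 [ 593.1 -171.3   98.9] [ 0.5  1.3 -0.6] 0.3 0.0
-112.5 1.7155450332315427 2.27176916385937
contact y=-112.5 21.16 [ 596.1 -146.    98. ] [ 0.1 -1.  -0.1] 0.7 0.1
```

```bash
python3 - <<'E'
from h import *
p=[611.7,-34.6,-.139]; d=-np.array([-np.sin(p[2]),np.cos(p[2]),0])
y,f0=map(float,open("y.txt").read().split())
F=lambda:np.mean([bot.read_state()["contact_force"]@d for _ in range(2)])-f0
y+=136;bot.line_to(W(p,(0,y,98)),35);rep();print(F())
pk=0;L=[]
while y<110:
    st=.5 if pk>5 else 1
    y+=st;bot.line_to(W(p,(0,y,98)),15)
    f=F();pk=max(pk,f);L.append((y,round(f,1)))
    if f>17 or (pk>7 and f<3): break
    if bot.read_state()["t"]>48: break
print(L);rep();open("y.txt","w").write(f"{y} {f0}")
E
```

```text
25.19 [615.1 -11.3  98. ] [-0.6 -1.1 -1.8] -0.0 0.7
2.5086692851567687
[(24.5, np.float64(1.8)), (25.5, np.float64(2.3)), (26.5, np.float64(2.6)), (27.5, np.float64(2.7)), (28.5, np.float64(2.3)), (29.5, np.float64(2.1)), (30.5, np.float64(2.5)), (31.5, np.float64(1.9)), (32.5, np.float64(2.5)), (33.5, np.float64(1.9)), (34.5, np.float64(2.8)), (35.5, np.float64(2.1)), (36.5, np.float64(2.0)), (37.5, np.float64(1.2)), (38.5, np.float64(2.2)), (39.5, np.float64(1.5)), (40.5, np.float64(1.1)), (41.5, np.float64(2.0)), (42.5, np.float64(1.5)), (43.5, np.float64(1.4)), (44.5, np.float64(1.3)), (45.5, np.float64(2.1)), (46.5, np.float64(1.9)), (47.5, np.float64(1.9)), (48.5, np.float64(2.3)), (49.5, np.float64(1.5)), (50.5, np.float64(2.1)), (51.5, np.float64(2.8)), (52.5, np.float64(2.4)), (53.5, np.float64(2.9)), (54.5, np.float64(2.9)), (55.5, np.float64(6.0)), (56.0, np.float64(6.5)), (56.5, np.float64(8.3)), (57.0, np.float64(8.9)), (57.5, np.float64(10.2)), (58.0, np.float64(11.0)), (58.5, np.float64(12.8)), (59.0, np.float64(11.2)), (59.5, np.float64(10.8)), (60.0, np.float64(8.3)), (60.5, np.float64(7.5)), (61.0, np.float64(5.8)), (61.5, np.float64(5.4)), (62.0, np.float64(3.8)), (62.5, np.float64(4.2)), (63.0, np.float64(3.6)), (63.5, np.float64(3.6)), (64.0, np.float64(3.5)), (64.5, np.float64(2.8))]
 37.69 [620.7  29.5  98. ] [-0.8 -1.4 -0.9] 0.4 0.8
```

The push peaked at 12.8 N and dropped to 2.8 N, so the catch has gone over centre. I'll follow on gently to be sure the door is fully drawn in.

```bash
python3 - <<'E'
from h import *
p=[611.7,-34.6,-.139]; d=-np.array([-np.sin(p[2]),np.cos(p[2]),0])
y,f0=map(float,open("y.txt").read().split())
F=lambda:np.mean([bot.read_state()["contact_force"]@d for _ in range(2)])-f0
L=[]
while y<72:
    y+=.5;bot.line_to(W(p,(0,y,98)),15);f=F();L.append((y,round(float(f),1)))
    if f>7:break
print(L);rep()
y-=30;bot.line_to(W(p,(0,y,98)),60);rep("back");print(F())
bot.line_to(W(p,(0,y,210)),150)
b=W(p,(-80,-150,230));bot.move_ptp(b,down(np.pi-.139));bot.pause(.3);rep("away")
A=[cv2.resize(bot.camera("top")[90:230,150:300,::-1],(400,373),interpolation=cv2.INTER_CUBIC),cv2.resize(bot.camera("scene")[160:320,190:350,::-1],(373,373),interpolation=cv2.INTER_CUBIC)]
cv2.imwrite("pics/z.png",np.hstack(A))
E
```

```text
[(65.0, 2.6), (65.5, 3.4), (66.0, 1.7), (66.5, 3.1), (67.0, 3.0), (67.5, 4.4), (68.0, 4.5), (68.5, 5.3), (69.0, 4.4), (69.5, 7.0), (70.0, 8.7)]
 40.44 [621.2  33.9  98. ] [ 1.9 -7.7  0.7] 0.6 3.7
back 41.09 [617.2   4.9  98. ] [-0.1 -0.4 -0.1] 0.6 0.0
1.7826206639205981
away 43.13 [ 512.1 -171.4  229.6] [ 0.3 -0.3 -0.3] 0.4 0.0
```

View pics/z.png

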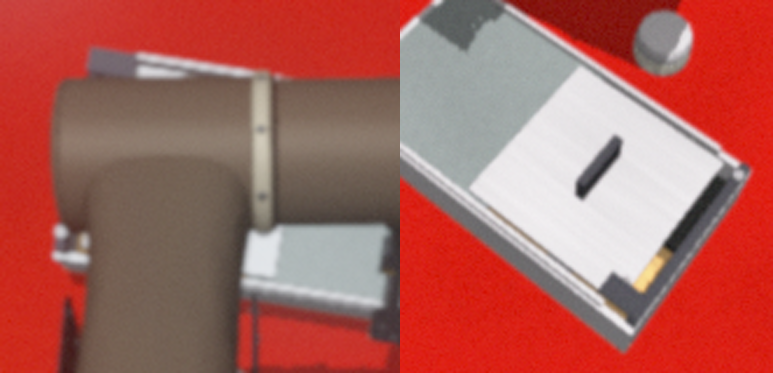

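The scene crop shows the door edge against the black buffer, with the fin from (577,190) to (620,140), the case undisturbed and the gripper clear. The force trace also fits a latched door: it met the nib at y≈54, peaked at about 12 N, dropped, and went solid about 15 mm later.

```bash
python3 - <<'E'
from plant import bot
print(bot.close_job())
E
```

```text
the job is handed in; nothing more can be done
None
```

I stood the filter upright in the open half of the case, then pushed the door shut past its catch (peak push about 12.8 N). The job is handed in at about 43 s. The catch holding by itself is judged from the force trace and the last picture, since the buffer could not be read directly.

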